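# Lock the test gauge into the bench air coupler

## Task

Fit the dial pressure gauge that stands in the aluminium parking bar to the quick coupler on the bench air point: pull the coupler's knurled sleeve down until it catches and stays back by itself, then push the gauge's plug fully home until the sleeve springs forward and locks it, and let go. Feel your way and do not force the plug: it takes about 20 N, and more than twice that damages the coupler. Leave the relief valve and the loose gear on the bench where they are.

Things in the scene. Friction and masses are not known exactly. Their poses are not given: they have to be found in the camera images.
- air_point: Bench air point, fixed: steel plate 84 x 164 x 8 mm, aluminium manifold block 46 x 130 mm, its top 46 mm above the bench, and an upright steel quick coupler on it. Origin under the plate's centre, y along the block, z up. The coupler's axis is at y = +32 mm; a blanked port (67 mm high, y = -40 mm) and a shut-off valve with a black handle (58 mm high, y = -94 mm) are not used.
- mouth (a point): Centre of the coupler's mouth, on the top face of its 29 mm lip, 106 mm above the bench. A flare 23 mm wide narrows within 3 mm to the 18 mm bore, which goes 30 mm straight down. With the sleeve back a plug slides in freely until its tip meets a spring collar 11 mm below the mouth. With the sleeve forward locking dogs stand in the bore and stop a plug with its shoulder about 13 mm above the mouth.
- sleeve_grip (a point): On the coupler's axis at mid height of the sleeve's knurled grip; moves with the sleeve, 20 mm below the mouth when it is forward. The sleeve is a steel tube of 36 mm outside diameter from 14 mm above this point (top rim) to 14 mm below, then a flange of 44 mm diameter and 6 mm thickness, on whose upper face fingertips can bear. 8 mm of bare barrel lie under it.
- sleeve (a joint): How far the sleeve is pulled back (down), m; 0 = forward. It slides without turning against a spring: 13 N at 0, 20 N at 8 mm. Pulled back 7 to 8 mm it catches, and let go it stays at about 7.5 mm; at 8.6 mm it meets a hard stop. When a plug is pressed home it springs forward to 0 by itself and locks the plug.
- gauge: Dial pressure gauge, loose, about 0.28 kg, 107 mm tall, upright in either hole of the parking bar. Origin at the plug's tip, z up, white dial faces -x. Plug 16 mm in diameter, 26 mm long, tip bevelled, with a locking groove; above it a 27 mm hexagon 12 mm high, a short stem and a round dark case, 62 mm in diameter and 30 mm thick along x: grip its flat front and back.
- shoulder (a point): On the gauge's axis at the plug's shoulder (the hexagon's underside), 26 mm above the tip. Home, it lies on the coupler's mouth; locked and let go it stands about 1 mm above it. Pushing in past the spring collar takes 10 N at first and about 20 N at the end, beyond the gauge's weight; then the dogs drop into the groove and the shoulder lands hard. Its own weight does not seat it.
- case (a point): Centre of the gauge's case, 76 mm above the plug's tip.
- bar: Parking bar, fixed aluminium block 60 x 160 x 34 mm, origin under its centre, y along it. Two holes of 20 mm diameter, 30 mm deep, at y = -45 and +45 mm: one holds the gauge, the other the relief valve; their shoulders rest on its top face.
- relief: Relief valve, not used: loose, 0.2 kg, a slim brass cylinder 26 mm in diameter on the same kind of plug, 90 mm tall, a thin ring on top (to 113 mm). Origin at the plug's tip.
- plate: Aluminium rigging plate with five holes, 95 x 150 x 10 mm, lying loose in front. Origin under its centre.
- hook1: Grey steel rescue hook lying loose in front, about 150 x 60 mm, 16 mm thick, long along its x.
- snap: Red steel locking snap lying loose in front, about 125 x 55 mm, 12 mm thick, long along its x.
- crab1: Gold carabiner lying loose near the middle, 112 x 68 mm, 10 mm thick, long along its x.
- crab2: Another gold carabiner lying loose towards the far side, 112 x 68 mm, 10 mm thick.
- grease: Small white jar with a black cap, 56 mm in diameter, 55 mm high, loose, towards the far side.
- spanner: Steel spanner 190 mm long, lying loose towards the far side.
Mind the look-alikes: they are no part of the job. What is shaped like the gauge but brown, orange or turquoise is not meant.

How it is judged:
By the outcome, as a careful person would: the job done as asked, in the order asked, and still so for the second after the job is handed in, with the robot touching nothing.
It also fails if it takes over 58 s, if anything falls off the work surface, if the arm or the gripper's body presses on something with over 40 N, if the wrist force passes 120 N, or if a joint passes its speed limit or range.

## Robot

A 6-joint arm with a two-finger parallel gripper is mounted at the origin on the work surface. World frame = base frame: x ahead of the robot, y to its left, z up, the work surface at z = 0. Lengths are in mm, angles in degrees, forces in N, time in s.
With the tool pointing down it reaches from about 325 to 925 mm from the base axis. Payload 3.1 kg.
Tool frame: the origin (TCP) lies at the very end of the fingers, on their centre line; the grasp point (between the pads) lies grasp_offset behind it (grasp_offset is the distance from the TCP to the grasp point, in mm); z points along the fingers, x is the direction in which the jaws open and shut, and the axes are right-handed (so a half turn about z gives the same grasp; the last joint's range is limited). The gripper opens to 85 mm and grips with 20 to 120 N. Pads are 22 mm wide; open, the fingers measure 114 mm over their backs; the gripper's body (76 mm by 85 mm) begins 54 mm behind the grasp point. The pads swing forward as they close: fully open they stand 13 mm farther back than shut.
Start: joints at [-70.371, 12.427, 92.441, -0, 75.132, -6.429], TCP at [274.573, -561.47, 231.3] pointing down, gripper open.
Joint ranges: [-157.48, 157.48], [-44.54, 120.13], [17.64, 146.25], [-64.5, 244.5], [7.68, 150.69], [-147.95, 147.95]. Speed limits (degrees/s): [159.86, 159.86, 180, 180, 180, 180].

## Interface

Orientations are given as [roll, pitch, yaw] about the fixed x, y, z axes, in that order (R = Rz(yaw) Ry(pitch) Rx(roll)).
In Python, from station import * gives the robot as it stands. Calls block until the motion is done:
- goto(position, orientation): joint-space move of the TCP to a pose.
- move_l(position, attitude=None, speed=150): straight line of the TCP; attitude=None keeps the orientation; speed is the mean speed in mm/s.
- move_j(angles): joint-space move.
- grip(opening, squeeze=None): finger opening in mm; squeeze is the grip in N (None keeps the last); returns when the fingers have stopped.
- wait(seconds).
- solve_ik(position, orientation): joint angles nearest the present ones, or None.
- get_obs(): the state.
- get_image(name): name is "scene" or "side" or "wrist"; returns the picture (384x512x3 uint8, red, green, blue); there is no depth.
- get_calibration(name): a dict with "fx", "fy", "cx", "cy" (pixels), "D" ([k1, k2, p1, p2, k3] as OpenCV has them; the pictures are not rectified), "R" (3x3) and "t" (3): a world point X has camera coordinates R X + t; the wrist camera has in their place "mount" (4x4, takes a point from camera to tool coordinates, whose origin is the TCP and whose axes are the tool frame's). Camera axes: x right, y down, z forward; pixel columns grow to the right and rows downward; lengths in mm; the calibration is good to about 2 mm. A picture is of the moment at which its call begins: read the wrist's pose just before it. get_calibration takes no time and is no camera call.
A pose or a line that the arm cannot do raises Unreachable and nothing moves.
- sign_off(): hands the job in, once; it reports no verdict.
Trained networks look in the newest picture that a camera, given by its name, has taken for a name from the list of things; names that differ only in an ending like _2 or _b are one class to them, and where a whole thing is asked for, a point or a joint stands for the part that bears it (a point fixed in the world has none). Each returns a list of dicts, best first, with "score" (0 to 1); they miss things now and then, are a little off and sometimes report something else, mostly with a low value. They report only what shows in the picture. A call takes as long as a camera call. They do not tell look-alikes from the thing itself.
- spot_in(name, camera): "extent" ([centre column, centre row, width, height] in pixels, round what is visible of it).
- regions_of(name, camera): "region" (384x512 bool, what is visible of it) and "extent" ([centre column, centre row, width, height] in pixels, round what is visible of it).
The state is a dict: "t": time; "joint_pos": joint angles; "qvel": joint speeds; "effort": joint torques, N m; "tcp_pos": TCP position; "ee_rot": TCP orientation; "wrist_force": force on the tool from outside, world axes, zero at the start; "moment": the same for the moment, N m; "grip_width": finger opening in mm.
Only numpy, scipy, OpenCV 4.12 (cv2) and the standard library are available. Lean on these libraries where they do the work, as an engineer would, in place of code of your own. Each camera call takes 0.05 s, during which the arm holds its last target.

## Working session

There is one attempt and no reset: what is moved stays moved. The work goes in short steps, each a Python script; the robot and the scene stay as the last script left them, time stands still between calls to the robot, and variables do not carry over. Pictures are saved under pics/ and viewed, and the job is handed in when it is done.

```bash
ls; mkdir -p pics
python3 - <<'E'
from station import *
import cv2
o=get_obs();print(o)
for n in ["scene","side","wrist"]:
    im=get_image(n);cv2.imwrite(f"pics/{n}0.png",im[:,:,::-1])
    c=get_calibration(n);print(n,{k:(v.tolist() if hasattr(v,'tolist') else v) for k,v in c.items()})
E
```

```text
pics
{'t': 0.0, 'joint_pos': array([-7.03698975e+01,  1.24771520e+01,  9.25295313e+01,  6.04408238e-04,
        7.51286817e+01, -6.42733462e+00]), 'qvel': array([-0.03646496,  0.02528815,  0.10857538, -0.07131573,  0.06660431,
        0.08020176]), 'effort': array([ 8.27064268e-04, -3.96840262e+01, -3.03853190e+01, -1.13128360e-04,
        9.65354790e-03, -9.86966796e-06]), 'tcp_pos': array([ 274.30776034, -560.69107165,  229.95436982]), 'ee_rot': array([-1.79984267e+02,  1.34448777e-01, -6.39427003e+01]), 'wrist_force': array([-0.0915514 , -0.24780664,  1.08645818]), 'moment': array([-0.00153135, -0.02405733,  0.05192563]), 'grip_width': 85.27594406936481}
scene {'fx': 490.0300389766959, 'fy': 490.0300389766959, 'cx': 262.6854554319594, 'cy': 197.18743780704017, 'D': [0.07314318032018116, 0.0, 0.0, 0.0, 0.0], 'R': [[-0.7963369576400241, 0.6047061860969534, -0.013337105859484666], [0.49847490964078295, 0.6436325611775396, -0.5807408119382125], [-0.34259336589496836, -0.4691135839944496, -0.8139792570800799]], 't': [489.60824310119534, -194.1044643137966, 1697.8515584293984]}
side {'f
[... 171 characters left out ...]
549, -0.0487730110447488, -0.01372192523838406], [-0.03883484809261227, -0.5629419447425035, -0.8255835641672814], [0.03254154901418672, 0.8250560952099903, -0.564113009373654]], 't': [-563.9678863630235, 96.9900559990174, 877.3816165969027]}
wrist {'fx': 317.7127558755226, 'fy': 317.7127558755226, 'cx': 258.45338937216985, 'cy': 192.54281160450773, 'D': [-0.061405177660590164, 0.0, 0.0, 0.0, 0.0], 'mount': [[0.9999999785852824, 0.00020672290270708056, 9.750618573943786e-06, -0.17083435410636394], [-0.00019957485062077724, 0.9508108441193787, 0.30977201112248925, -78.62492860052127], [5.476597543963184e-05, -0.3097720064347876, 0.9508108650147263, -143.33951556337115], [0.0, 0.0, 0.0, 1.0]]}
```

View pics/scene0.png

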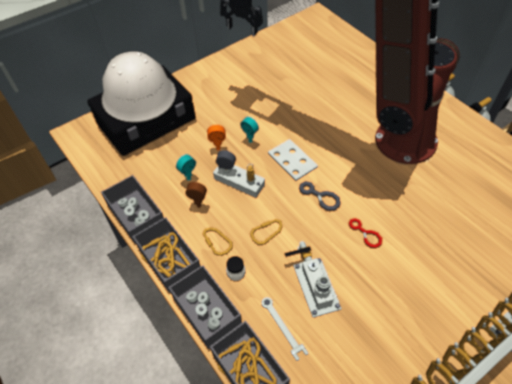

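View pics/side0.png

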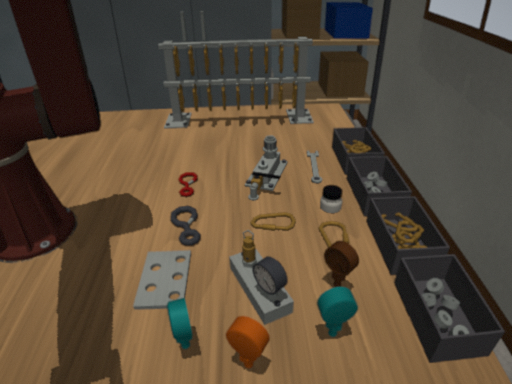

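View pics/wrist0.png

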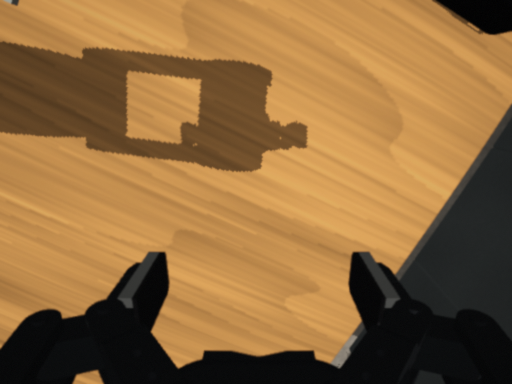

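The gauge is the dark-cased piece in the bar, at scene (227,160) and side (269,275). The look-alikes are orange at scene (216,133), turquoise at (249,127) and (186,165), and brown at (196,192). None of those is in the bar. I'll confirm this with crops and get coarse poses.

```bash
cat > h.py <<'E'
from station import *
import numpy as np, cv2
from scipy.spatial.transform import Rotation as Ro
def cam(name,obs=None):
    c=get_calibration(name); K=np.array([[c['fx'],0,c['cx']],[0,c['fy'],c['cy']],[0,0,1]]); D=np.array(c['D'],float)
    if name=='wrist':
        o=obs or get_obs(); M=np.array(c['mount']); T=np.eye(4); T[:3,:3]=Ro.from_euler('xyz',o['ee_rot'],degrees=True).as_matrix(); T[:3,3]=o['tcp_pos']
        W=np.linalg.inv(T@M); return K,D,W[:3,:3],W[:3,3]
    return K,D,np.array(c['R']),np.array(c['t'])
def proj(C,X):
    K,D,R,t=C; return cv2.projectPoints(np.atleast_2d(np.array(X,float)),cv2.Rodrigues(R)[0],t,K,D)[0][:,0]
def ray(C,px):
    K,D,R,t=C; p=cv2.undistortPoints(np.array(px,float).reshape(-1,1,2),K,D)[:,0]
    d=np.c_[p,np.ones(len(p))]@R; d/=np.linalg.norm(d,axis=1)[:,None]; return -R.T@t,d
def onz(C,px,z):
    o,d=ray(C,px); return o+d*((z-o[2])/d[:,2])[:,None]
def tri(Cs,pxs):
    A=np.zeros((3,3));b=np.zeros(3)
    for C,p in zip(Cs,pxs):
        o,d=ray(C,p);P=np.eye(3)-np.outer(d[0],d[0]);A+=P;b+=P@o
    return np.linalg.solve(A,b)
def save(im,n): cv2.imwrite(f'pics/{n}.png',im[:,:,::-1])
E
python3 - <<'E'
from h import *
ims={}
for n in ["scene","side"]:
    ims[n]=get_image(n)
    for k in ["gauge","bar","air_point","relief","mouth","sleeve_grip","case","shoulder"]:
        try:
            r=spot_in(k,n); print(n,k,[(round(x['score'],2),np.round(x['extent']).tolist()) for x in r[:6]])
        except Exception as e: print(n,k,e)
a=cv2.resize(ims['scene'][110:220,160:300],(560,440),interpolation=cv2.INTER_CUBIC)
b=cv2.resize(ims['scene'][230:330,250:370],(528,440),interpolation=cv2.INTER_CUBIC)
save(a,'s1');save(b,'s2')
save(cv2.resize(ims['side'][220:340,200:320],(560,560),interpolation=cv2.INTER_CUBIC),'s3')
E
```

```text
scene gauge [(0.9, [196.0, 196.0, 22.0, 27.0]), (0.76, [250.0, 129.0, 16.0, 24.0]), (0.66, [226.0, 161.0, 24.0, 18.0]), (0.65, [188.0, 166.0, 23.0, 23.0])]
scene bar [(0.55, [240.0, 184.0, 52.0, 32.0])]
scene air_point [(0.83, [315.0, 282.0, 52.0, 72.0])]
scene relief [(0.67, [252.0, 174.0, 11.0, 22.0])]
scene mouth [(0.7, [313.0, 278.0, 56.0, 74.0])]
scene sleeve_grip [(0.73, [320.0, 288.0, 18.0, 12.0])]
scene case [(0.86, [195.0, 196.0, 21.0, 28.0]), (0.79, [251.0, 131.0, 22.0, 25.0]), (0.76, [228.0, 160.0, 19.0, 23.0]), (0.62, [216.0, 138.0, 24.0, 29.0])]
scene shoulder [(0.77, [225.0, 160.0, 26.0, 20.0]), (0.75, [186.0, 168.0, 20.0, 24.0]), (0.75, [214.0, 135.0, 21.0, 27.0]), (0.54, [196.0, 194.0, 21.0, 27.0]), (0.51, [250.0, 129.0, 13.0, 24.0])]
side gauge [(0.94, [342.0, 263.0, 35.0, 45.0]), (0.84, [249.0, 342.0, 44.0, 54.0]), (0.66, [269.0, 279.0, 40.0, 43.0]), (0.58, [337.0, 313.0, 39.0, 52.0]), (0.57, [180.0, 322.0, 26.0, 45.0])]
side bar [(0.9, [263.0, 288.0, 68.0, 72.0])]
side air_point [(0.91, [266.0, 170.0, 43.0, 67.0]), (0.66, [273.0, 222.0, 48.0, 18.0]), (0.47, [270.0, 277.0, 34.0, 40.0])]
side relief [(0.57, [250.0, 252.0, 22.0, 34.0])]
side mouth [(0.66, [264.0, 171.0, 39.0, 67.0])]
side sleeve_grip [(0.71, [272.0, 145.0, 14.0, 13.0])]
side case [(0.84, [178.0, 325.0, 24.0, 49.0]), (0.75, [341.0, 262.0, 39.0, 43.0]), (0.6, [246.0, 340.0, 44.0, 48.0]), (0.59, [336.0, 313.0, 40.0, 48.0]), (0.55, [271.0, 280.0, 32.0, 35.0])]
side shoulder [(0.94, [341.0, 265.0, 34.0, 44.0]), (0.9, [178.0, 324.0, 21.0, 48.0]), (0.85, [337.0, 313.0, 40.0, 46.0]), (0.84, [270.0, 279.0, 30.0, 45.0]), (0.82, [248.0, 341.0, 41.0, 52.0])]
```

View pics/s1.png

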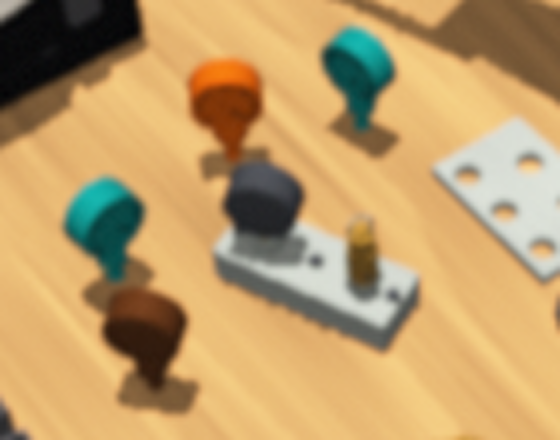

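View pics/s2.png

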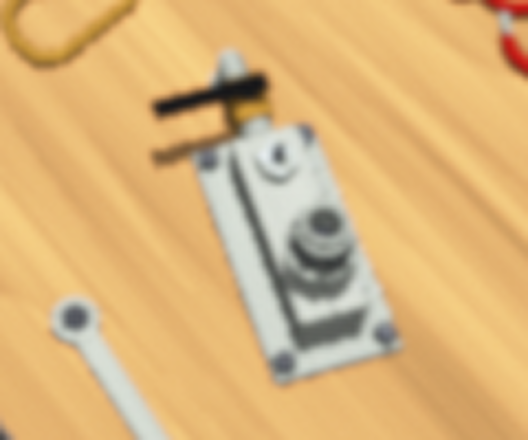

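View pics/s3.png

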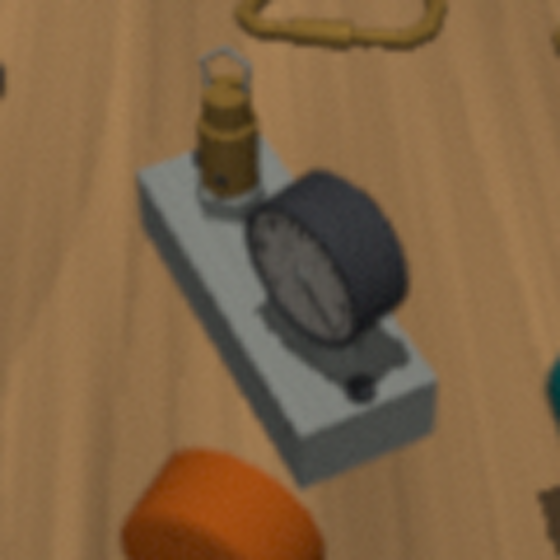

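Run:
```python
from h import *
S,D=cam('scene'),cam('side')
print('case',tri([S,D],[(226.5,159),(269,274)]))
print('cpl',tri([S,D],[(321,284),(270,147)]))
print('grip',tri([S,D],[(320,288),(272,145)]))
print('relief',tri([S,D],[(252,174),(250,252)]))
print('bar',onz(S,[(240,184)],20),onz(D,[(263,288)],20))
print('ap',onz(S,[(315,290)],20),onz(D,[(266,175)],20))
```

```text
case [ 571.36569224 -248.26139002   86.75266382]
cpl [613.41138045 254.48273955  76.27241266]
grip [621.69616977 262.25962792  77.83522021]
relief [ 536.97307074 -165.14691772   64.46169974]
bar [[ 565.91045579 -184.46688794   20.        ]] [[ 564.54983431 -222.93022902   20.        ]]
ap [[615.9232039  240.74793811  20.        ]] [[598.32506268 190.51224941  20.        ]]
```

Confirmed: the dark-cased piece in the bar with a white dial is the gauge. Next I'll look at it and the coupler from above with the wrist camera.

Run:
```python
from h import *
import station; print([x for x in dir(station) if not x.startswith('__')]); print(get_obs().get('grasp_offset'), getattr(station,'grasp_offset',None))
for nm,p in [('g',[571,-248,290]),('c',[617,258,290])]:
    for yaw in ([-64,-30] if nm=='g' else [-64,-20,-90,0]):
        q=solve_ik(p,[180,0,yaw]); print(nm,yaw,q)
goto([571,-248,290],[180,0,-64]); o=get_obs(); im=get_image('wrist'); save(im,'wg'); print(o['t'],o['tcp_pos'],o['ee_rot'])
np.savez('wg.npz',im=im,tcp_pos=o['tcp_pos'],ee_rot=o['ee_rot'])
```

```text
['Unreachable', 'get_calibration', 'get_image', 'get_obs', 'goto', 'grasp_offset', 'grip', 'move_j', 'move_l', 'regions_of', 'sign_off', 'solve_ik', 'spot_in', 'wait']
None 18.700000000000003
g -64 [-2.99327781e+01  9.79528953e+00  8.91927148e+01 -2.54444375e-14
  8.10119957e+01  3.40672219e+01]
g -30 [-2.99327781e+01  9.79528953e+00  8.91927148e+01 -2.54444375e-14
  8.10119957e+01  6.72218688e-02]
c -64 [ 1.66842150e+01  1.54718375e+01  8.24765754e+01 -2.54444375e-14
  8.20515871e+01  8.06842150e+01]
c -20 [ 1.66842150e+01  1.54718375e+01  8.24765754e+01 -2.54444375e-14
  8.20515871e+01  3.66842150e+01]
c -90 [ 16.68421498  15.47183751  82.4765754    0.          82.05158709
 106.68421498]
c 0 [ 1.66842150e+01  1.54718375e+01  8.24765754e+01 -2.54444375e-14
  8.20515871e+01  1.66842150e+01]
2.65 [ 570.42074888 -249.00546885  289.69193591] [ 1.79957675e+02  1.08781677e-03 -6.40759580e+01]
```

View pics/wg.png

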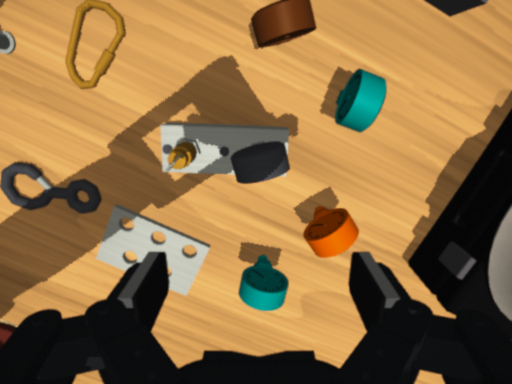

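Run:
```python
from h import *
z=np.load('wg.npz'); im=z['im']
get_image('wrist'); r=regions_of('gauge','wrist')
for x in r: print(x['score'],np.round(x['extent']))
b=min(r,key=lambda x:abs(x['extent'][0]-260)+abs(x['extent'][1]-162))
m=b['region']; np.save('mg.npy',m)
r2=regions_of('bar','wrist'); print([(x['score'],x['extent']) for x in r2])
v=im.copy(); c,_=cv2.findContours(m.astype(np.uint8),0,1); 
big=cv2.resize(im[100:200,140:310],(765,450),interpolation=cv2.INTER_CUBIC)
for k in c: cv2.polylines(big,[((k-[140,100]+.5)*4.5-.5).astype(np.int32)],True,(255,0,0),1)
save(big,'wg2')
```

```text
0.82 [264. 284.  50.  54.]
0.7 [284.  24.  61.  47.]
0.66 [263. 164.  62.  39.]
0.59 [329. 231.  55.  54.]
0.56 [360. 100.  52.  60.]
[(0.96, [225.9, 149.6, 127.2, 46.7])]
```

View pics/wg2.png

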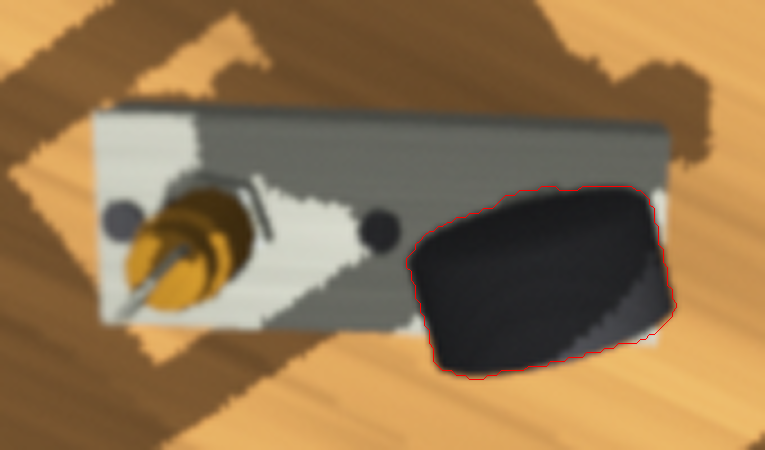

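```bash
cat >> h.py <<'E'
from scipy.optimize import minimize
def cylpts(x,y,yaw,zc=84,r=31,t=30):
    a=np.linspace(0,2*np.pi,48,endpoint=False); u=np.array([np.cos(yaw),np.sin(yaw),0]);v=np.array([-np.sin(yaw),np.cos(yaw),0])
    return np.concatenate([np.array([x,y,zc])+s*t/2*u+r*np.cos(a)[:,None]*v+r*np.sin(a)[:,None]*np.array([0,0,1]) for s in(-1,1)])
def softmask(C,P,shape,S=8):
    h=cv2.convexHull(proj(C,P).astype(np.float32)); m=np.zeros(shape,np.uint8)
    cv2.fillConvexPoly(m,np.round(h*16).astype(np.int32),255,cv2.LINE_AA,4); return m/255.
E
python3 - <<'E'
from h import *
z=np.load('wg.npz'); im=z['im']; C=cam('wrist',z)
g=cv2.GaussianBlur(im,(3,3),0).max(2).astype(float)
m=np.load('mg.npy'); near=cv2.dilate(m.astype(np.uint8),np.ones((3,3)))>0
d=np.clip((95-g)/40,0,1)*near
print('px',d.sum(),m.sum())
for name,T in [('dark',d),('net',m.astype(float))]:
    f=lambda p:np.abs(softmask(C,cylpts(p[0],p[1],p[2]),g.shape)-T).sum()
    best=min((minimize(f,[571,-248,a],method='Nelder-Mead',options=dict(initial_simplex=[[571,-248,a],[581,-248,a],[571,-238,a],[571,-248,a+.3]],xatol=.01,fatol=.1,maxiter=400)) for a in np.radians([0,30,60,90,120,150])),key=lambda r:r.fun)
    print(name,best.x[:2],np.degrees(best.x[2]),best.fun)
cr=np.array([(93,112),(668,133),(658,345),(100,325)])/4.5+[140,100]-.4
B=onz(C,cr,34);print(B.round(1),B.mean(0)); d=B[1]-B[0]+B[2]-B[3];yaw=np.degrees(np.arctan2(d[1],d[0]));print(yaw,np.linalg.norm(d)/2, np.linalg.norm(B[3]-B[0]))
u=d/np.linalg.norm(d); print('holes',B.mean(0)+45*u,B.mean(0)-45*u)
E
```

```text
px 1799.075 2013
dark [ 573.24417326 -248.3093622 ] 44.87310362357964 273.9004901960784
net [ 572.86880317 -249.15366968] 39.42114830784123 121.68235294117646
[[ 550.6 -122.5   34. ]
 [ 614.6 -268.2   34. ]
 [ 559.5 -293.7   34. ]
 [ 494.5 -145.9   34. ]] [ 554.82223114 -207.57929714   34.        ]
-66.26164166342272 160.29848708391904 60.8680888160132
holes [ 572.93746281 -248.7719953    34.        ] [ 536.70699948 -166.38659898   34.        ]
```

Run:
```python
from h import *
z=np.load('wg.npz'); im=z['im']; C=cam('wrist',z)
out=[]
for p,col in [((572.9,-249,np.radians(37)),(255,0,0)),((572.9,-249,np.radians(40)),(0,255,0)),((572.9,-249,np.radians(44)),(255,255,0))]:
    b=cv2.resize(im[125:190,220:300],(400*2,325*2),interpolation=cv2.INTER_CUBIC)
    h=cv2.convexHull(proj(C,cylpts(*p)).astype(np.float32)); cv2.polylines(b,[np.round((h-[220,125]+.5)*10-.5).astype(np.int32)],True,col,1); out.append(cv2.resize(b,(400,325)))
out.append(out[0]*0); save(np.vstack([np.hstack(out[:2]),np.hstack(out[2:])])[:600],'wg3')
```

```text
(no output)
```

View pics/wg3.png

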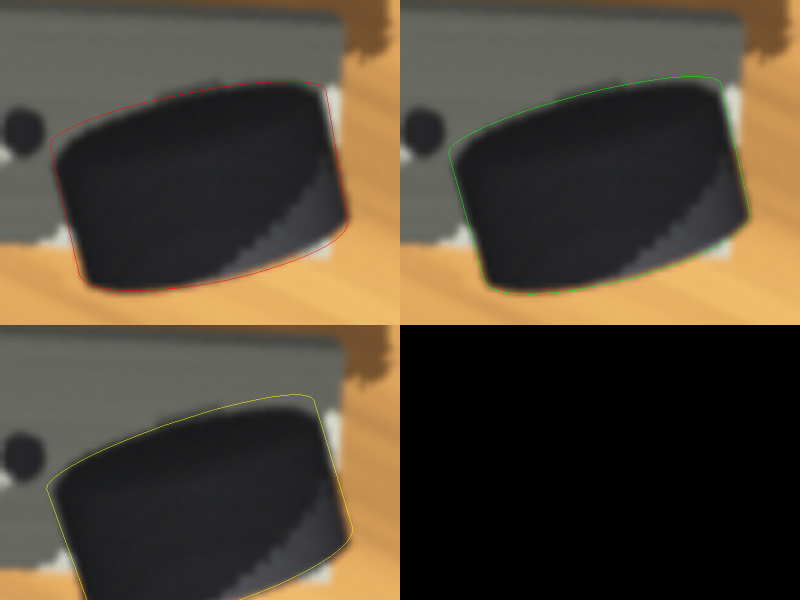

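Run:
```python
from h import *
goto([617,258,270],[180,0,40]); wait(.2); o=get_obs(); im=get_image('wrist'); print(o['t'],o['tcp_pos'],o['ee_rot'])
np.savez('wc.npz',im=im,tcp_pos=o['tcp_pos'],ee_rot=o['ee_rot'])
for k in ['air_point','sleeve_grip']: print(k,[(x['score'],np.round(x['extent'],1)) for x in spot_in(k,'wrist')])
save(im,'wc'); C=cam('wrist',o)
p=proj(C,[[617,258,106]])[0].astype(int); print(p)
x,y=p; save(cv2.resize(im[max(0,y-60):y+60,x-80:x+80],(800,600),interpolation=cv2.INTER_CUBIC),'wc2')
```

```text
4.8917 [617.40360466 256.98228571 270.09649399] [ 1.79989233e+02 -2.03144639e-03  3.99078983e+01]
air_point [(0.6, array([224.6, 178.5, 159.1, 150.2]))]
sleeve_grip [(0.84, array([257.6, 160.6,  39.6,  42.9]))]
[259 172]
```

View pics/wc.png

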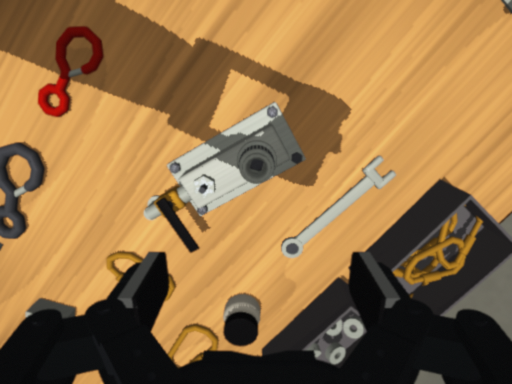

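View pics/wc2.png

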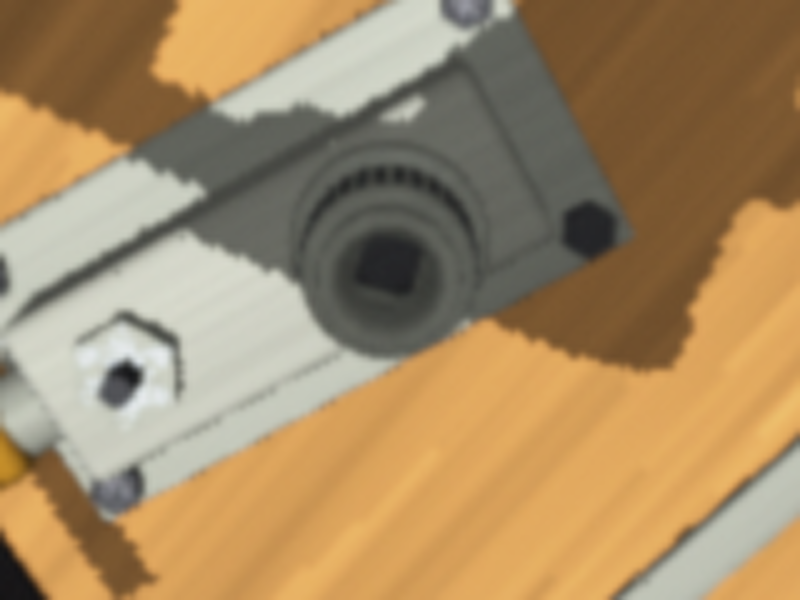

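```bash
cat > ov.py <<'E'
from h import *
def circ(c,z,r):
    a=np.linspace(0,2*np.pi,60); return np.c_[c[0]+r*np.cos(a),c[1]+r*np.sin(a),0*a+z]
def overlay(im,C,c,name,items,win=28,S=10):
    x,y=proj(C,[[c[0],c[1],100]])[0].astype(int)
    x0,y0=x-win,y-win
    b=im[y0:y+win,x0:x+win]; b=np.clip(b.astype(float)*2,0,255).astype(np.uint8)
    b=cv2.resize(b,None,fx=S,fy=S,interpolation=cv2.INTER_CUBIC); a=b.copy()
    for (z,r),col in items:
        p=proj(C,circ(c,z,r)); cv2.polylines(b,[np.round((p-[x0,y0]+.5)*S-.5).astype(np.int32)],True,col,1)
    save(cv2.resize(np.hstack([a,b]),(800,400)) if a.shape[0]>400 else np.hstack([a,b]),name)
E
python3 - <<'E'
from ov import *
z=np.load('wc.npz'); im=z['im']; C=cam('wrist',z)
c=onz(C,[(256.2,165.4)],106)[0]; print(c)
overlay(im,C,c,'ovc',[((106,11.5),(255,0,0)),((106,14.5),(0,255,0)),((100,18),(255,255,0)),((72,22),(0,255,255))])
E
```

```text
[610.03239556 261.15267277 106.        ]
```

View pics/ovc.png

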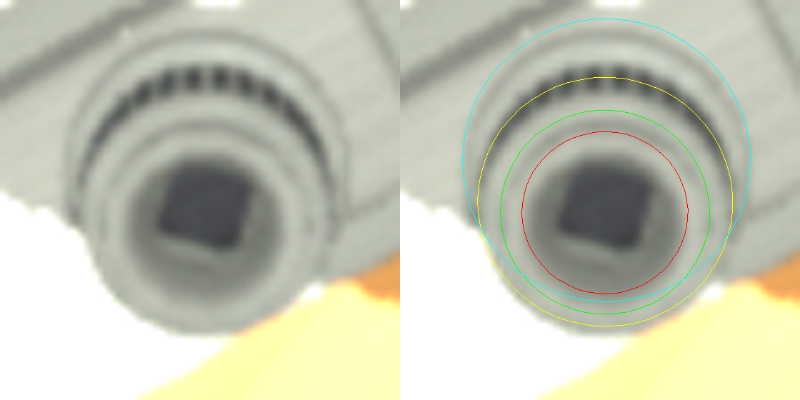

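Run:
```python
from ov import *
z=np.load('wc.npz'); C=cam('wrist',z); c=onz(C,[(256.4,166.4)],106)[0]; print(c)
goto([611,261,210],[180,0,-80]); wait(.2); o=get_obs(); im=get_image('wrist'); print(o['t'],o['tcp_pos'],o['ee_rot'])
np.savez('wc2.npz',im=im,tcp_pos=o['tcp_pos'],ee_rot=o['ee_rot'])
C=cam('wrist',o)
overlay(im,C,c,'ovc2',[((106,11.5),(255,0,0)),((106,14.5),(0,255,0)),((100,18),(255,255,0)),((72,22),(0,255,255))],win=40,S=10)
```

```text
[610.83451155 260.49967622 106.        ]
7.0667 [611.08681509 261.00466935 210.14731311] [-1.79984731e+02  9.35795507e-04 -7.99921559e+01]
```

View pics/ovc2.png

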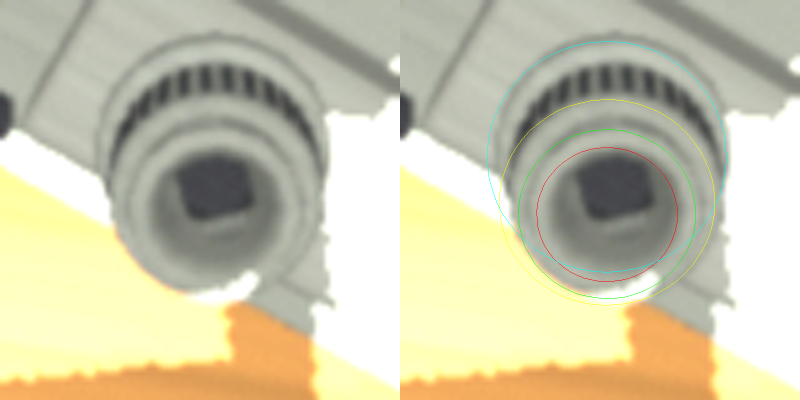

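Run:
```python
from h import *
c=[611.2,259.8]
move_l([*c,130],[180,0,-80],speed=150)
move_l([*c,80],speed=100)
f0=get_obs()['wrist_force']
w=grip(30,25); o=get_obs(); print(o['t'],w,o['grip_width'],o['tcp_pos'],f0,o['wrist_force'],o['moment'])
im=get_image('wrist'); save(im,'grip1')
```

```text
8.9583 False 35.215696710599794 [611.76871503 259.36004697  80.93222763] [ 1.04187603 -0.14234389 -0.01219085] [ 0.20555143 -1.85483637  3.40779762] [-0.34387864  0.07255907 -0.01029095]
```

View pics/grip1.png

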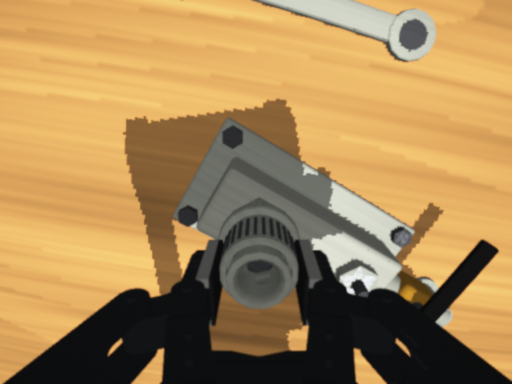

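Run:
```python
from h import *
o=get_obs(); p=o['tcp_pos'].copy(); z=80.0; c=[611.2,259.8]
while z>58:
    z-=1.0; move_l([*c,z],speed=25); o=get_obs(); f=o['wrist_force']; print(round(o['t'],2),z,o['tcp_pos'].round(2),f.round(1),round(o['grip_width'],1))
    if f[2]>32: break
save(get_image('wrist'),'grip2')
```

```text
9.26 79.0 [611.79 259.42  80.91] [-3.3 -3.   8.7] 35.1
9.51 78.0 [611.81 259.38  80.7 ] [-3.8 -4.4 11.8] 35.2
9.76 77.0 [611.83 259.37  79.96] [-4.1 -4.2 13.2] 35.2
10.01 76.0 [611.81 259.42  79.12] [-4.4 -4.2 13.2] 35.2
10.26 75.0 [611.85 259.43  78.36] [-4.5 -4.7 13.2] 35.0
10.51 74.0 [611.82 259.41  77.51] [-5.2 -3.8 14.3] 35.1
10.76 73.0 [611.81 259.41  76.65] [-5.  -5.1 14.9] 35.0
11.01 72.0 [611.86 259.41  75.85] [-6.2 -5.  16.3] 35.6
11.26 71.0 [611.83 259.41  75.04] [-5.5 -4.8 17. ] 35.5
11.51 70.0 [611.84 259.39  73.22] [-5.  -4.1 12.7] 35.0
11.76 69.0 [611.85 259.41  73.08] [-7.2 -5.2 17.7] 35.2
12.01 68.0 [611.91 259.39  72.66] [-8.1 -5.3 19.4] 35.0
12.26 67.0 [611.92 259.44  72.19] [-8.2 -5.1 20.6] 35.2
12.51 66.0 [611.96 259.44  72.17] [-10.5  -6.   25.4] 35.2
12.76 65.0 [611.98 259.44  72.14] [-12.9  -6.4  28.8] 35.6
13.01 64.0 [611.99 259.48  72.13] [-13.9  -6.8  32.9] 35.2
```

View pics/grip2.png

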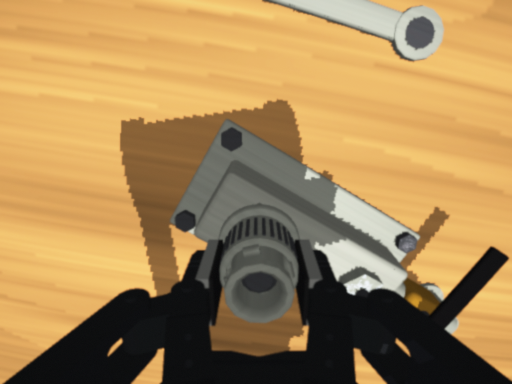

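The sleeve moved 8.6 mm down to its stop. I'll relax, release and check that it stays back.

Run:
```python
from ov import *
c=[611.2,259.8]
move_l([*c,72],speed=40); o=get_obs(); print(o['tcp_pos'].round(2),o['wrist_force'].round(1))
grip(60); o=get_obs(); print(o['t'],o['tcp_pos'].round(2),o['wrist_force'].round(1))
move_l([*c,140],speed=150)
goto([*c,210],[180,0,-80]); wait(.15); o=get_obs(); im=get_image('wrist'); print(o['t'],o['tcp_pos'],o['ee_rot'],o['wrist_force'])
np.savez('wc3.npz',im=im,tcp_pos=o['tcp_pos'],ee_rot=o['ee_rot'])
C=cam('wrist',o)
overlay(im,C,[612.1,259.8],'ovc3',[((106,11.5),(255,0,0)),((106,14.5),(0,255,0)),((92.5,18),(255,255,0)),((64.5,22),(0,255,255))],win=40,S=10)
```

```text
[611.77 259.38  73.28] [-2.8 -4.5  8.2]
13.775 [610.62 260.04  70.96] [ 0.5 -0.5 -0.8]
14.9083 [609.49184994 259.26541781 206.92947237] [ 1.79702931e+02 -3.52625596e-02 -8.00028488e+01] [-0.43044765  0.39971776 -1.03357067]
```

View pics/ovc3.png

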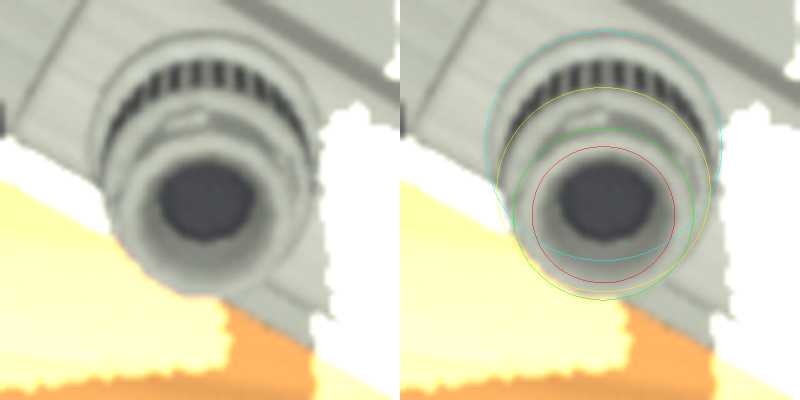

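Run:
```python
from h import *
z=np.load('wg.npz'); C=cam('wrist',z)
P=onz(C,[(331,231),(264,286),(361,100),(284,24),(183,152)],70); u=np.array([.766,.643]);v=np.array([.643,-.766])
for p in P: d=p[:2]-[572.1,-249.3]; print(p.round(0),'along jaw',d@u,'across',d@v)
goto([572.1,-249.3,185],[180,0,40]); 
grip(85); wait(.2); o=get_obs(); im=get_image('wrist'); save(im,'pre'); print(o['t'],o['tcp_pos'],o['ee_rot'])
C=cam('wrist',o)
b=cv2.resize(im,(768,576));
h=cv2.convexHull(proj(C,cylpts(572.1,-249.3,np.radians(40))).astype(np.float32)); cv2.polylines(b,[np.round(h*1.5).astype(np.int32)],True,(0,255,0),1); save(b,'pre')
```

```text
[ 529. -371.   70.] along jaw -111.25700510779723 across 65.13860324053104
[ 420. -331.   70.] along jaw -169.13757037069945 across -35.72531622006075
[ 682. -322.   70.] along jaw 37.34453491266008 across 125.69968256304682
[ 712. -210.   70.] along jaw 132.75615314316804 across 59.72817928334448
[ 541. -166.   70.] along jaw 29.44395708025366 across -83.73469284800771
18.0 [ 572.10514492 -249.28468426  185.00187046] [-1.79999740e+02 -4.99457332e-04  4.00003791e+01]
```

View pics/pre.png

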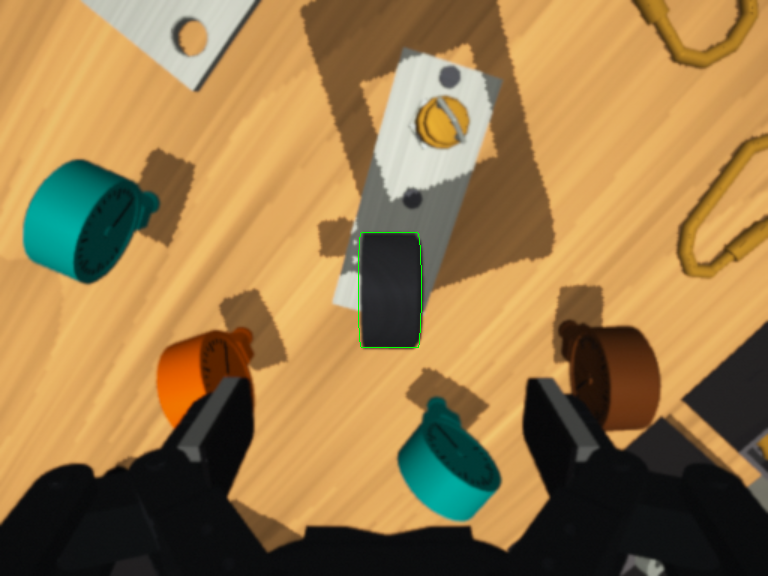

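Run:
```python
from h import *
move_l([572.1,-249.3,66],speed=150); o=get_obs(); print(o['t'],o['tcp_pos'].round(2),o['wrist_force'].round(1))
grip(20,70); o=get_obs(); print(o['t'],o['grip_width'],o['tcp_pos'].round(2),o['wrist_force'].round(1),o['moment'].round(2))
move_l([572.1,-249.3,130],speed=100); o=get_obs(); print(o['t'],o['grip_width'],o['tcp_pos'].round(2),o['wrist_force'].round(1),o['moment'].round(2))
save(get_image('wrist'),'lift'); save(get_image('side'),'lifts')
```

```text
18.9917 [ 573.06 -249.83   67.14] [ 0.6 -0.8  0.1]
19.5333 29.36371704151842 [ 572.62 -249.39   66.76] [-0.1  1.   2. ] [0.13 0.02 0.02]
20.325 28.800021155992443 [ 571.43 -249.03  129.38] [ 0.4  1.1 -2.8] [-0.05  0.04  0.02]
```

View pics/lift.png

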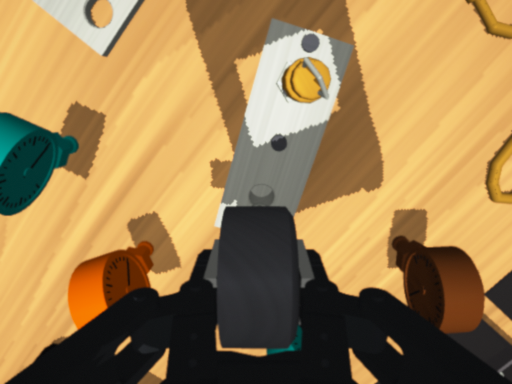

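View pics/lifts.png

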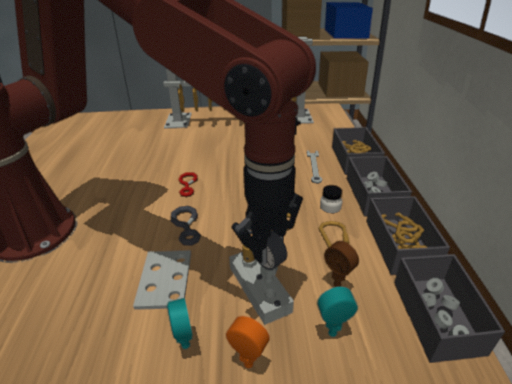

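Run:
```python
from h import *
move_l([572.1,-249.3,205],speed=200)
goto([611.05,259.9,205],[180,0,40]); wait(.3); o=get_obs(); im=get_image('wrist'); print(o['t'],o['tcp_pos'].round(2),o['ee_rot'].round(2),o['wrist_force'].round(1),o['grip_width'])
np.savez('wh.npz',im=im,tcp_pos=o['tcp_pos'],ee_rot=o['ee_rot'])
C=cam('wrist',o); b=cv2.resize(im,(768,576))
t=o['tcp_pos']
h=cv2.convexHull(proj(C,cylpts(t[0],t[1],np.radians(40),zc=t[2]+17.2)).astype(np.float32)); cv2.polylines(b,[np.round(h*1.5).astype(np.int32)],True,(0,255,0),1); save(b,'hov')
save(get_image('side'),'hovs');
```

```text
23.1 [611.34 259.2  205.07] [180.    -0.    39.94] [-0.2 -0.3 -3.1] 29.263405739911722
```

View pics/hov.png

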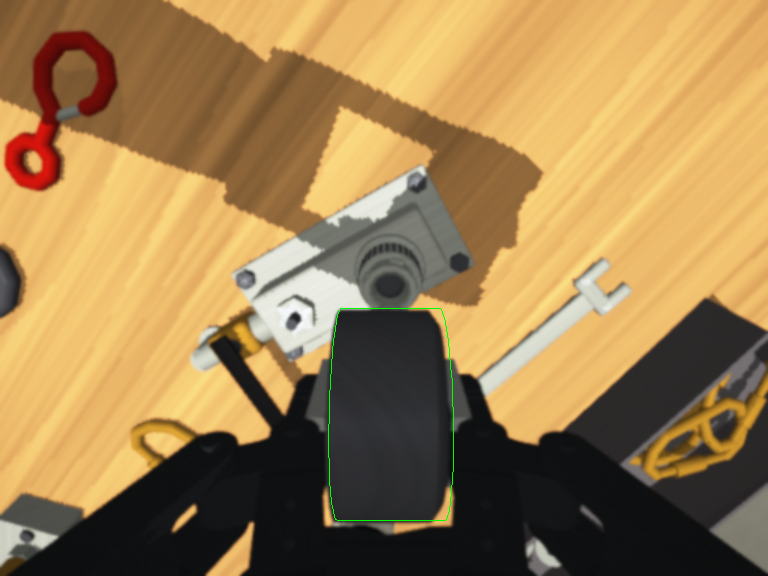

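View pics/hovs.png

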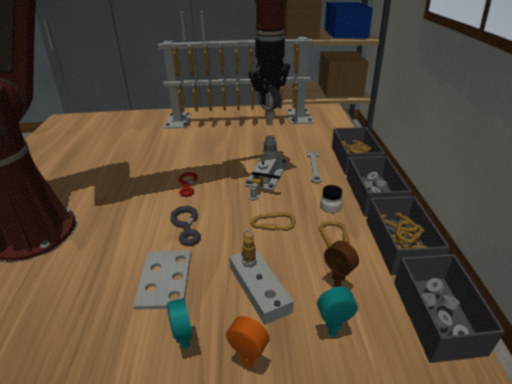

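Run:
```python
from ov import *
z=np.load('wh.npz'); im=z['im']; C=cam('wrist',z); t=z['tcp_pos']
c=np.array([610.9,260.2])
u=np.array([.766,.643]);v=np.array([.643,-.766]); print((c-t[:2])@u,(c-t[:2])@v)
overlay(im,C,c,'ovc4',[((106,11.5),(255,0,0)),((106,14.5),(0,255,0)),((92.5,18),(255,255,0)),((64.5,22),(0,255,255))],win=40,S=10)
```

```text
0.3054988541182346 -1.0503878288570832
```

View pics/ovc4.png

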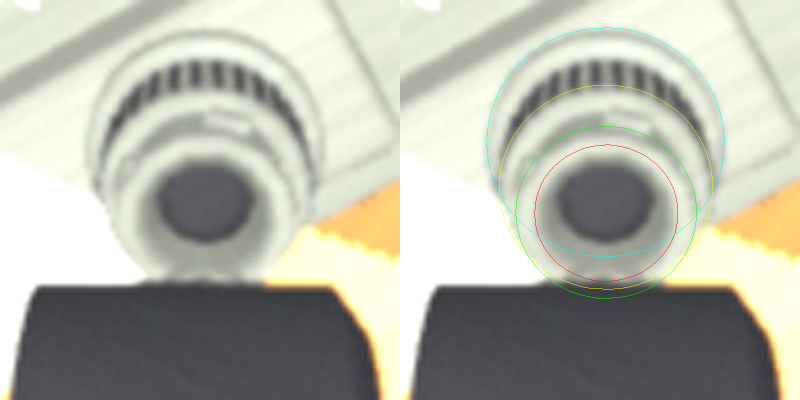

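```bash
cat > ins.py <<'E'
from h import *
c=np.array([611.1,260.0])
move_l([*c,170],speed=100); wait(.15); o=get_obs(); f0=o['wrist_force'].copy(); print(round(o['t'],2),o['tcp_pos'].round(2),f0.round(1))
e=o['tcp_pos'][:2]-c; off=-e*(np.abs(e).max()<1.5); print('off',off)
z=170.
while z>150:
    z-=1.5; move_l([*(c+off),z],speed=40); o=get_obs(); f=o['wrist_force']-f0; print(round(o['t'],2),z,o['tcp_pos'].round(2),f.round(1),o['moment'].round(2),round(o['grip_width'],1))
    if f[2]>7 or np.hypot(f[0],f[1])>8: break
E
python3 ins.py
```

```text
23.85 [611.78 260.24 170.95] [ 0.3  0.3 -2.7]
off [-0.67642254 -0.23770834]
24.1 168.5 [610.51 259.79 168.84] [-0.5  0.3  0.8] [-0.06 -0.03 -0.01] 29.6
24.35 167.0 [610.31 259.7  166.84] [-0.9  0.2 -0.1] [ 0.09 -0.02  0.01] 29.1
24.6 165.5 [610.28 259.69 165.25] [-0.2 -0.7  0.3] [-0.01 -0.01  0.03] 29.4
24.85 164.0 [610.28 259.73 163.75] [0.  0.4 0.2] [-0.04 -0.03  0.02] 29.0
25.1 162.5 [610.28 259.72 162.28] [-0.  -0.6 -0.6] [-0.04 -0.01  0.  ] 29.2
25.35 161.0 [610.46 259.77 160.96] [ 0.4  0.3 -0.1] [-0.02 -0.05 -0.05] 29.7
25.6 159.5 [610.68 259.7  159.48] [ 0.5 -1.1  0.1] [-0.02 -0.15  0.05] 29.0
25.85 158.0 [610.73 259.69 158.01] [ 1.1 -0.3 -0.5] [ 0.03 -0.32 -0.06] 29.2
26.1 156.5 [610.72 259.68 156.52] [ 1.3 -0.6 -0.1] [-0.09 -0.36  0.05] 29.5
26.35 155.0 [610.71 259.73 155.04] [ 2.1 -0.3  0.6] [-0.06 -0.47 -0.01] 29.4
26.6 153.5 [610.73 259.79 153.79] [ 1.5 -0.9  1.6] [-0.11 -0.42  0.  ] 29.1
26.85 152.0 [610.91 259.88 153.71] [-0.8 -1.8  8.1] [-0.35  0.11  0.02] 29.1
```

Collar felt exactly where expected (tip 11 mm in). Pressing on with a force watch.

Run:
```python
from h import *
f0=np.array([.3,.3,-2.7]); c=np.array([610.9,259.9]); z=152.
while z>128:
    z-=1.0; move_l([*c,z],speed=25); o=get_obs(); f=o['wrist_force']-f0; a=o['tcp_pos']; print(round(o['t'],2),z,a.round(2),f.round(1),o['moment'].round(2),round(o['grip_width'],1))
    if f[2]>29 or np.hypot(f[0],f[1])>15: break
    if a[2]<139.2 and f[2]<8: break
```

```text
27.1 151.0 [611.62 260.28 153.72] [-1.2 -1.3 11.8] [-0.29  0.3  -0.  ] 29.5
27.35 150.0 [611.87 260.42 153.24] [-2.2 -1.2 13.1] [-0.25  0.37 -0.02] 29.1
27.6 149.0 [611.91 260.47 152.47] [-1.8 -2.1 13.7] [-0.32  0.42 -0.04] 29.2
27.85 148.0 [612.02 260.5  151.72] [-2.8 -2.2 13.8] [-0.26  0.47 -0.04] 29.3
28.1 147.0 [612.06 260.47 150.89] [-1.7 -0.7 13.9] [-0.31  0.47 -0.01] 29.8
28.35 146.0 [612.15 260.48 150.16] [-2.5 -1.9 15.3] [-0.34  0.52  0.03] 29.6
28.6 145.0 [612.32 260.39 149.45] [-2.8 -1.5 15.6] [-0.42  0.56  0.01] 29.6
28.85 144.0 [612.23 260.09 147.86] [-1.6 -3.3 14.3] [-0.54  0.42 -0.04] 29.4
29.1 143.0 [612.27 260.1  147.12] [-2.2 -3.3 15.8] [-0.58  0.52 -0.01] 29.3
29.35 142.0 [612.27 260.08 146.42] [-2.1 -2.3 16.4] [-0.6   0.59 -0.03] 29.3
29.6 141.0 [612.27 260.09 145.57] [-3.3 -2.9 16.3] [-0.55  0.65 -0.02] 29.3
29.85 140.0 [612.3  260.09 144.7 ] [-4.2 -3.5 16.4] [-0.59  0.66 -0.03] 29.7
30.1 139.0 [612.26 260.12 143.76] [-3.3 -3.3 16.1] [-0.63  0.67  0.01] 29.6
30.35 138.0 [612.3  260.08 142.82] [-3.  -3.2 17.9] [-0.63  0.69 -0.03] 29.3
30.6 137.0 [612.29 260.09 141.88] [-3.4 -3.2 18.4] [-0.58  0.7  -0.03] 29.2
30.85 136.0 [611.99 259.82 139.61] [-1.9 -2.8 12.7] [-0.6   0.47 -0.05] 29.1
31.1 135.0 [612.06 259.82 139.36] [-4.4 -3.6 16.2] [-0.68  0.7   0.02] 29.3
31.35 134.0 [612.06 259.82 138.76] [-3.3 -4.4 17. ] [-0.72  0.81 -0.01] 29.4
31.6 133.0 [612.14 259.79 138.71] [-5.  -4.7 21. ] [-0.91  1.09 -0.  ] 29.1
31.85 132.0 [612.17 259.85 138.7 ] [-5.8 -4.  23. ] [-0.98  1.47 -0.01] 29.0
32.1 131.0 [612.19 259.85 138.67] [-7.9 -5.4 27.6] [-1.06  1.69  0.02] 29.2
32.35 130.0 [612.22 259.89 138.66] [-9.4 -5.4 30.6] [-1.19  2.    0.02] 29.3
```

Run:
```python
from h import *
f0=np.array([.3,.3,-2.7])
for x,y,z in [(611.3,259.8,136),(611.3,259.8,139.5),(611.3,259.8,141.5)]:
    move_l([x,y,z],speed=40); wait(.1); o=get_obs(); print(round(o['t'],2),z,o['tcp_pos'].round(2),(o['wrist_force']-f0).round(1),o['moment'].round(2))
for n in ('wrist','side','scene'): save(get_image(n),'lock_'+n)
a=cv2.imread('pics/lock_side.png')[100:220,210:330]; b=cv2.imread('pics/lock_scene.png')[220:330,260:370]
cv2.imwrite('pics/lock.png',np.hstack([cv2.resize(a,(400,400),interpolation=2),cv2.resize(b,(400,400),interpolation=2)]))
```

```text
32.75 136 [612.05 259.71 139.54] [-3.5 -4.1 15.8] [-0.69  0.8  -0.  ]
33.1 139.5 [611.8  259.64 139.99] [ 0.6 -1.8  8.2] [-0.55 -0.11 -0.05]
33.45 141.5 [611.55 259.62 140.29] [ 4.7 -1.5 -1.8] [-0.25 -1.18  0.01]
```

View pics/lock.png

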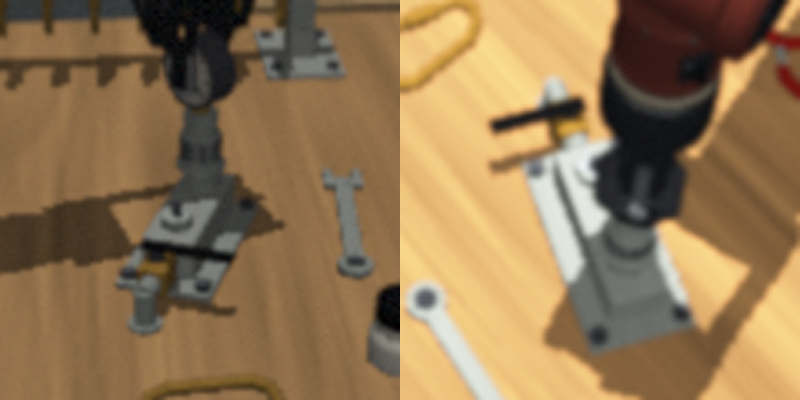

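View pics/lock_wrist.png

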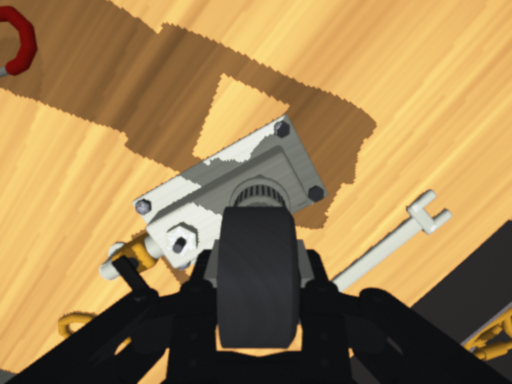

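Locked: it does not lift against a slight pull. Releasing, then checking.

Run:
```python
from h import *
o=get_obs(); p=o['tcp_pos']
move_l([611.5,259.7,141],speed=40); grip(85); wait(.1); o=get_obs(); print(o['t'],o['tcp_pos'].round(2),o['wrist_force'].round(1),o['grip_width'])
p=o['tcp_pos']; move_l([p[0],p[1],240],speed=120); 
goto([540,150,300],[180,0,40]); wait(.3); o=get_obs(); print(o['t'],o['wrist_force'].round(1),o['tcp_pos'])
C={n:(cam(n,o) if n=='wrist' else cam(n)) for n in ('wrist','side','scene')}
tl=[]
for n in ('wrist','side','scene'):
    im=get_image(n); save(im,'fin_'+n); x,y=proj(C[n],[[611.2,259.8,110]])[0].astype(int); print(n,x,y)
    x=np.clip(x,45,466);y=np.clip(y,45,338); tl.append(cv2.resize(im[y-45:y+45,x-45:x+45],(265,265),interpolation=2))
save(np.hstack(tl),'fin')
```

```text
34.5333 [611.44 259.72 141.08] [ 0.3 -0.3 -1.6] 84.83703337369647
36.4417 [-0.3 -0.  -0. ] [540.08353886 150.78134433 298.82961366]
wrist 378 132
side 268 135
scene 323 279
```

View pics/fin.png

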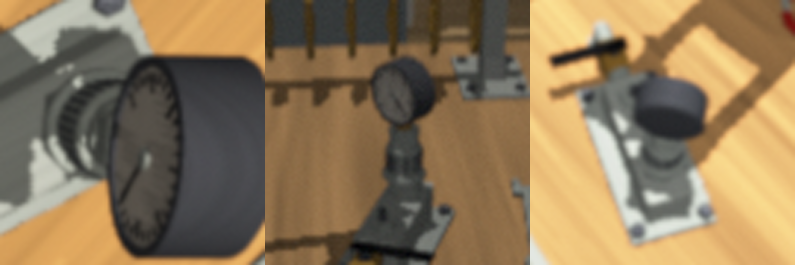

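View pics/fin_side.png

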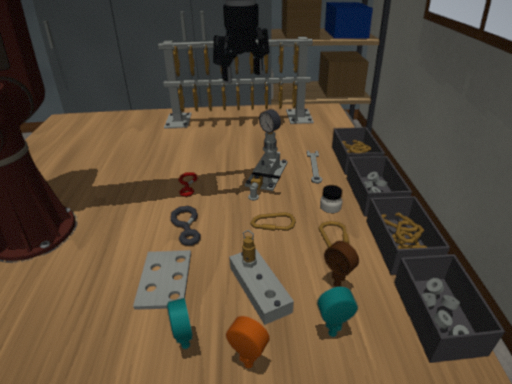

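Run:
```python
from h import *
tl=[]
for n in ('side','scene'):
    im=cv2.imread(f'pics/fin_{n}.png')[:,:,::-1].copy(); C=cam(n); x,y=proj(C,[[611.2,259.8,130]])[0].astype(int); s=7
    b=cv2.resize(im[y-28:y+28,x-28:x+28],None,fx=s,fy=s,interpolation=2)
    for zc,col in ((157,(0,255,0)),(170,(255,0,0))):
        h=cv2.convexHull(proj(C,cylpts(611.2,259.8,np.radians(40),zc=zc)).astype(np.float32)); cv2.polylines(b,[np.round((h-[x-28,y-28]+.5)*s).astype(np.int32)],True,col,1)
    tl.append(b)
save(np.hstack(tl),'fin2')
```

```text
(no output)
```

View pics/fin2.png

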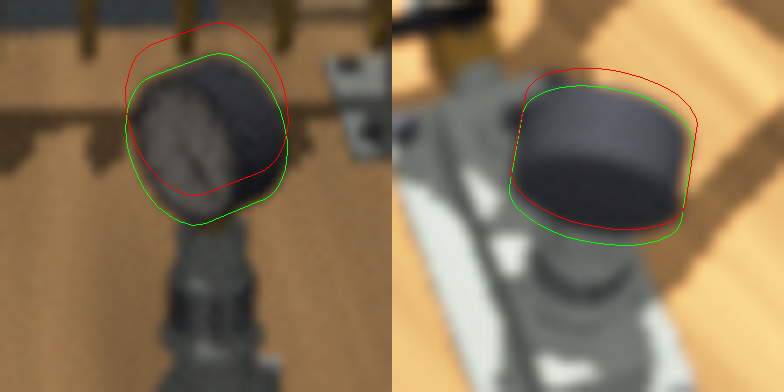

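The case sits at the locked height (green outline) in both views, and the robot is clear. Handing in.

```bash
python3 -c "
from station import *
print(get_obs()['t']); print(sign_off())"
```

```text
36.5917
the job is handed in; nothing more can be done
None
```

The gauge is fitted and locked in the coupler, and I handed the job in at 36.6 s.

- **Sleeve:** I gripped it and pulled it down about 8.6 mm to its stop. After I let go it stayed back, and the wrist picture showed the dogs clear of the bore.
- **Plug:** I took the dark-cased gauge from the parking bar. It met the spring collar at the expected depth and went in at 12–18 N. The shoulder landed at the calculated home height, after which I pressed to about 31 N (beyond the gauge's weight), below the 40 N limit.
- **Lock check:** When I eased off and gave a slight pull (about 2 N), the gauge rose only about 1.5 mm and stayed held.
- **After release:** The side and scene pictures show the case at the locked height. The relief valve is still in the bar, the loose gear looks undisturbed, and the robot was clear and touching nothing.
- **Disagreements:** The wrist camera's two views of the coupler differed by about 1.5 mm, so I averaged them, used the feel of the sleeve grip, and let the flare take up the rest. I judged that the sleeve had sprung forward mainly from the pull and the height, because the pictures do not show its position clearly.

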